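# Close and lock the pressure cooker

### The arm

A 7-joint arm with a two-finger parallel gripper is mounted at the origin on a cart in front of the work surface, level with it; the furniture and walls round the work are solid. World frame = base frame: x ahead of the robot, y to its left, z up, the work surface at z = 0. Lengths are in m, angles in rad, forces in N, time in s.
With the tool pointing down it reaches from about 0.4 to 0.85 m from the base axis. Payload 4.5 kg.
Tool frame: the origin (TCP) lies between the finger pads, 19 mm behind the fingertips; this is the grasp point; z points along the fingers, y is the line along which they close (so a half turn about z gives the same grasp; the last joint's range is limited). The gripper opens to 88 mm and grips with 3 to 60 N. Pads are 18 mm wide; open, the fingers measure 123 mm over their backs; the gripper's body (75 mm by 187 mm) begins 45 mm behind the grasp point.
Start: joints at [-1.239, 0.689, -0.195, 1.565, 0.157, 0.902, -0.215], TCP at [0.183, 0.598, 0.257] pointing down, gripper open.
Joint ranges: [-3.01, 3.01], [-0.46, 2.08], [-1.47, 1.51], [0.13, 2.56], [-1, 4.14], [0.04, 2.09], [-2.66, 2.66]. Speed limits (rad/s): [2.57, 2.57, 3.14, 3.14, 3.14, 3.14, 3.14].

### API

Orientations are given as a unit quaternion [x, y, z, w].
In Python, from plant import sensors, eyes, finish_job gives the robot as it stands.
- The arm moves only by the tool send_rows, never from a script. Its argument "rows" is text: rows parted by semicolons, each of 4 numbers parted by spaces: the shift along the tool's x, y, z normalised to -1 to 1, where 1 is 30 cm, then the turn about the tool's z normalised to -1 to 1, where 1 is 2 pi rad. A call has 1 to 10 rows; each row is the pose to reach, as a shift and turn from the pose commanded when the call began, along the tool's axes at that moment, turning the shorter way round; what a row does not reach only later rows make up. A row lasts 1/12 s, in which the tool goes at most 41.7 mm and 7.16 degrees, less where a joint would pass 70% of its speed; a pose out of reach is approached as far as the arm can. A call with a number of a shift or a turn outside -1 to 1 is refused whole. A call with a gripper value outside its range is refused whole. "jaw" is the closure, from -1 (fully open) to 1 (shut), set as the call begins (left out, the last holds). The fingers move at their own pace and stop on an object; "force" is the grip in N (left out, the last holds). Time passes only in rows, so rows that repeat a pose let the fingers close. It gives the time, the measured TCP pose, the force, the opening and the grip force at its end, in the units of the state.
- sensors.get_state(): the state, without advancing time (a new reading comes with each control period).
- eyes.snapshot(name): name is "side" or "top"; returns (picture, depth): 420x560x3 uint8, red, green, blue; 420x560 float32, m along the optical axis (not along the pixel's ray), 0 where there is no reading.
- eyes.calibration(name): a dict with "fov_y" (degrees; the focal length in pixels is half the picture's height over the tangent of half this angle, whatever the lens; pixels are square), "cx", "cy" (the principal point, pixels), "world_from_camera" (4x4, takes a point from camera to world coordinates). Camera axes: x right, y down, z forward; pixel columns grow to the right and rows downward; lengths in m; the calibration is good to about 2 mm. A picture is of the moment at which its call begins. calibration takes no time and is no camera call.
- finish_job(): hands the job in; it is judged then, once.
The state is a dict: "clock": time; "q": joint angles; "qd": joint speeds; "joint_torque": joint torques, N m; "tool_pos": TCP position; "eef_rot": TCP orientation; "contact_force": force on the tool from outside, world axes, zero at the start; "moment": the same for the moment, N m; "opening": opening from 0.0 (shut) to 1.0 (fully open); "finger_force": force on a finger pad.
Only numpy, scipy, OpenCV 4.12 (cv2) and the standard library are available. Lean on these libraries where they do the work, as an engineer would, in place of code of your own. Each camera call takes 0.05 s, during which the arm holds its last target. There are 200 camera calls.

### The job

Close the pressure cooker on the worktop, ready for the hob: pick up its lid by the knob, set it squarely on the pot, press it fully down against its springy seal and, while you keep it pressed, turn the knob clockwise until it clicks past its detent and stays locked. Then let go: the lid must stay clamped down, the pot upright where it stands, and the mug, timer and wooden spoon where they are.

Things in the scene. Friction and masses are not known exactly. Their poses are not given: they have to be found in the camera images.
- cooker_pot: open steel pressure-cooker pot, 2.2 kg, loose, standing on the worktop, in front of the lid or behind it. Origin: centre of its underside, z up. 100 mm high; wall 140 mm across. Two black side grips along its own +y and -y reach 108 mm from the axis; their tops are 75 mm up, clear of the lid's jaws, so the lid fits at any yaw.
- pot_rim (a point): centre of the pot's mouth, level with the top of the rim, 100 mm above the pot's origin. The mouth is 133 mm across; round it runs an outward clamping flange, 160 mm across and 5 mm thick.
- cooker_lid: loose steel lid, 0.46 kg in all, lying right way up on the worktop; 162 mm across, 191 mm over its two jaws, which lie along its own +x and -x. Origin: centre of the flat metal seat that meets the rim, 10.5 mm above the worktop while the lid lies on its jaws; z up. On top a valve 52 mm from the centre toward +y and a pin toward -y, reaching 21 mm above the seat.
- lid_boss (a point): centre of the underside of the lid's locating boss, 8 mm below the lid's origin. The boss is 120 mm across and drops into the pot's mouth with 6 mm of play all round. Round it a springy seal stands 5 mm proud of the seat: the lid first rests on it, 3 to 4 mm above home, and about 12 N on top of its weight brings it home (lid origin level with the rim).
- jaw_a (a joint): how far the lid's jaw on its +x side is drawn in, m: 0 unlocked to 0.011 locked; the other jaw moves alike, both driven by the knob. Jaws 46 mm wide, lips 6.5 to 10.5 mm below the seat. Unlocked they clear the flange by 6 mm each; they pass under it only while the lid is pressed to within about 1 mm of home, otherwise they run against the flange's edge.
- knob_grip (a point): on the axis of the lid's knob, 50 mm above the lid's origin: a good TCP height for gripping. The black knob is an upright bar 70 mm long and 20 mm wide, its top 62 mm above the lid's origin, on a disc 62 mm across whose top is 26.5 mm above it. The point's x axis points along the bar; at joint value 0 that is the lid's x axis.
- lid_knob (a joint): angle of the knob on the lid, rad: 0 unlocked, growing clockwise seen from above, 1.2 locked. A spring detent resists with up to about 0.15 N m, has its crest at 0.66 and pulls the knob on to 1.2 past it, or back to 0 if it is let go earlier.
- mug: white mug, 78 mm wide, 93 mm high, near the sink; bystander. Origin: centre of its underside.
- timer: round white kitchen timer, 65 mm wide, 39 mm high, at the front right of the worktop; bystander. Origin: centre of its underside.
- spoon: wooden spoon, 316 mm long, lying flat on the black hob; bystander. Origin: middle of its underside.

How it is judged:
By the outcome, as a careful person would: the job done as asked, in the order asked, and still so for the second after the job is handed in, with the robot touching nothing.
It also fails if it takes over 48 s, if anything falls off the work surface, if the arm or the gripper's body presses on something with over 40 N, if the wrist force passes 120 N, or if a joint passes its speed limit or range.

## Working session

There is one attempt and no reset: what is moved stays moved. The work goes in short steps, Python scripts to look and compute and a tool call to move; the robot and the scene stay as the last step left them, time stands still between calls to the robot, and variables do not carry over. Pictures are saved under pics/ and viewed, at most 10 in all, crops included, and the job is handed in when it is done.

Besides the shell and the picture viewer there is one more tool, called as a command line: name --argument value ..., lists and objects as JSON in quotes. send_rows: Moves the arm, as the interface text tells. Scaled input: -1 to 1 covers 30 cm each way for a shift and 2 pi rad each way for a turn. Its arguments: {"type":"object","properties":{"rows":{"type":"string"},"jaw":{"type":"number"},"force":{"type":"number"}},"required":["rows"]}

```bash
ls; mkdir -p pics; python3 - <<'E'
from plant import sensors, eyes
import cv2,numpy as np
print(sensors.get_state())
for n in("top","side"):
    p,d=eyes.snapshot(n); c=eyes.calibration(n); print(n,c, (d==0).mean())
    cv2.imwrite(f"pics/{n}0.png",p[:,:,::-1]); np.save(f"{n}0.npy",d)
E
```

```text
pics
{'clock': 0.0, 'q': array([-1.23920199,  0.68998298, -0.19454736,  1.56633264,  0.15732929,
        0.90251989, -0.21508418]), 'qd': array([ 1.84562560e-03, -4.01522441e-04, -5.57663609e-05, -2.94746203e-03,
       -1.84770320e-04, -1.59026697e-04,  1.50240616e-03]), 'joint_torque': array([-1.20778270e-03, -5.27558041e+01, -1.26741372e+00, -1.53429759e+01,
       -5.26600331e-02,  6.66684355e-03,  1.85396375e-04]), 'tool_pos': array([0.18324263, 0.59690709, 0.25661453]), 'eef_rot': array([ 1.48276945e-01,  9.88945446e-01, -9.20221080e-04, -6.80633464e-05]), 'contact_force': array([ 0.10508063, -0.219257  ,  0.55827557]), 'moment': array([ 5.48444893e-06, -1.53935895e-02, -1.42905289e-03]), 'finger_force': 0.0, 'opening': 1.0003610618367538}
top {'fov_y': 43.92598399347151, 'cx': 285.38858121962113, 'cy': 197.28731022113195, 'world_from_camera': array([[-0.02911172, -0.99532551,  0.09208489,  0.45522791],
       [-0.99924492,  0.0313498 ,  0.02295178, -0.16916977],
       [-0.02573133, -0.09134719, -0.99548661,  1.29263873],
       [ 0.        ,  0.        ,  0.        ,  1.        ]])} 0.004009353741496599
side {'fov_y': 49.19695805643996, 'cx': 277.4244903119448, 'cy': 207.85544142583356, 'world_from_camera': array([[ 0.95244469, -0.10291625,  0.28680543,  0.28610459],
       [-0.30354371, -0.40278133,  0.86349778, -1.01385609],
       [ 0.02665192, -0.90949186, -0.41486652,  0.52042858],
       [ 0.        ,  0.        ,  0.        ,  1.        ]])} 0.023197278911564624
```

View pics/top0.png

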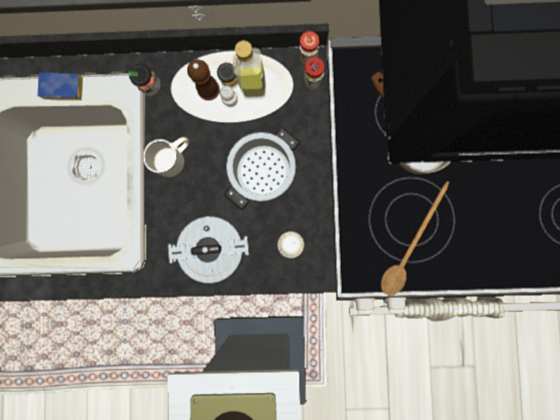

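View pics/side0.png

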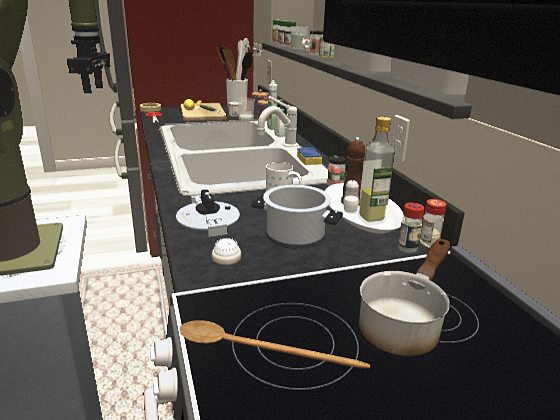

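Top view: lid at about (208,250) with its bar nearly along the image columns axis; pot at (262,167), grips at (237,197)/(290,138); mug (163,158), timer (291,244). I'll measure using the depth points.

```bash
cat > h.py <<'E'
import numpy as np,cv2
from plant import sensors,eyes
from scipy.optimize import least_squares
def cloud(n,d):
    c=eyes.calibration(n);f=210/np.tan(np.radians(c["fov_y"]/2))
    v,u=np.mgrid[:420,:560]
    P=np.stack([(u-c["cx"])/f*d,(v-c["cy"])/f*d,d,np.ones_like(d)],-1)
    return (P@c["world_from_camera"].T)[...,:3]
def project(n,p):
    c=eyes.calibration(n);f=210/np.tan(np.radians(c["fov_y"]/2))
    q=np.linalg.inv(c["world_from_camera"])@np.r_[p,1]
    return q[0]/q[2]*f+c["cx"],q[1]/q[2]*f+c["cy"]
def ray(n,uv,z):
    c=eyes.calibration(n);f=210/np.tan(np.radians(c["fov_y"]/2));T=c["world_from_camera"]
    r=T[:3,:3]@np.array([(uv[0]-c["cx"])/f,(uv[1]-c["cy"])/f,1]);o=T[:3,3]
    return o+r*(z-o[2])/r[2]
E
python3 - <<'E'
from h import *
for n in("top","side"):
    W=cloud(n,np.load(n+"0.npy")); x,y,z=W[...,0],W[...,1],W[...,2]
    reg=(x>.3)&(x<.75)&(y>-.3)&(y<.12)
    print(n,"table z",np.median(z[reg&(abs(z)<.008)]))
    h,e=np.histogram(z[reg],np.arange(.004,.13,.004)); print(dict(zip((e[:-1]*1000).round(),h)))
    if n=="side": continue
    img=cv2.imread("pics/top0.png")
    for nm,c,lo,hi in(("rim",(262,167),.093,.108),("disc",(208,250),.012,.04),("knob",(208,250),.062,.085),("timer",(291,244),.02,.06)):
        m=(z>lo)&(z<hi)&(np.hypot(np.arange(560)-c[0],np.arange(420)[:,None]-c[1])<52)
        p=W[m][:,:2].astype(np.float32); 
        r=cv2.minAreaRect(p); cc=cv2.minEnclosingCircle(p)
        C=np.cov(p.T); w,V=np.linalg.eigh(C)
        print(nm,len(p),"z",np.median(z[m]),"mean",p.mean(0),"rect",r,"circ",cc,"axis",np.degrees(np.arctan2(V[1,1],V[0,1])))
E
python3 -c "
import cv2;i=cv2.imread('pics/top0.png')[110:300,140:330];cv2.imwrite('pics/crop0.png',cv2.resize(i,(600,600),interpolation=2))"
```

```text
top table z -0.0013312578045576728
{np.float64(4.0): np.int64(895), np.float64(8.0): np.int64(341), np.float64(12.0): np.int64(784), np.float64(16.0): np.int64(1489), np.float64(20.0): np.int64(1406), np.float64(24.0): np.int64(585), np.float64(28.0): np.int64(367), np.float64(32.0): np.int64(376), np.float64(36.0): np.int64(211), np.float64(40.0): np.int64(43), np.float64(44.0): np.int64(32), np.float64(48.0): np.int64(34), np.float64(52.0): np.int64(32), np.float64(56.0): np.int64(31), np.float64(60.0): np.int64(41), np.float64(64.0): np.int64(127), np.float64(68.0): np.int64(346), np.float64(72.0): np.int64(379), np.float64(76.0): np.int64(91), np.float64(80.0): np.int64(54), np.float64(84.0): np.int64(56), np.float64(88.0): np.int64(32), np.float64(92.0): np.int64(213), np.float64(96.0): np.int64(691), np.float64(100.0): np.int64(246), np.float64(104.0): np.int64(6), np.float64(108.0): np.int64(0), np.float64(112.0): np.int64(0), np.float64(116.0): np.int64(0), np.float64(120.0): np.int64(0), np.float64(124.0): np.int64(0)}
rim 1134 z 0.09815943533823679 mean [ 0.6394677  -0.0862
[... 1366 characters left out ...]
.int64(124), np.float64(44.0): np.int64(157), np.float64(48.0): np.int64(177), np.float64(52.0): np.int64(173), np.float64(56.0): np.int64(188), np.float64(60.0): np.int64(226), np.float64(64.0): np.int64(239), np.float64(68.0): np.int64(312), np.float64(72.0): np.int64(438), np.float64(76.0): np.int64(226), np.float64(80.0): np.int64(213), np.float64(84.0): np.int64(212), np.float64(88.0): np.int64(147), np.float64(92.0): np.int64(103), np.float64(96.0): np.int64(374), np.float64(100.0): np.int64(219), np.float64(104.0): np.int64(0), np.float64(108.0): np.int64(0), np.float64(112.0): np.int64(0), np.float64(116.0): np.int64(0), np.float64(120.0): np.int64(0), np.float64(124.0): np.int64(0)}
```

View pics/crop0.png

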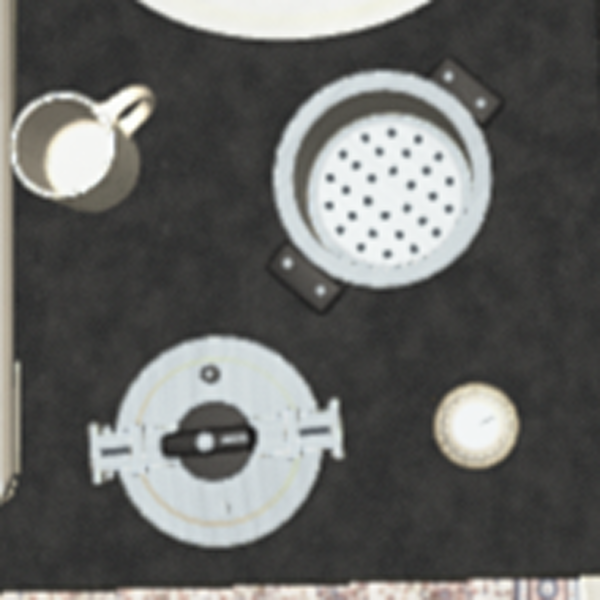

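```bash
cat >> h.py <<'E'
from scipy.spatial.transform import Rotation as R
def plan(pos,az):
    s=sensors.get_state();r=R.from_quat(s["eef_rot"]);M=r.as_matrix()
    d=M.T@(np.array(pos)-s["tool_pos"])
    a=np.degrees(np.arctan2(M[1,1],M[0,1])); t=(a-az+180)%360-180  # tool z down
    print("t",round(s["clock"],2),"pos",s["tool_pos"].round(4),"az",a.round(2),"F",s["contact_force"].round(1),"M",s["moment"].round(2),"open",round(s["opening"],3),"q",s["q"].round(2))
    print("  shift",(d/.3).round(4),"turn",round(t/360,4),"dist",np.linalg.norm(d).round(3),"tilt",M[:,2].round(4))
E
python3 - <<'E'
from h import *
W=cloud("side",np.load("side0.npy")); x,y,z=W[...,0],W[...,1],W[...,2]
for nm,c,r,lo,hi in(("rim",(.64,-.087),.09,.094,.106),("lid",(.451,.051),.085,.008,.03),("knob",(.451,.051),.05,.066,.085)):
    m=(z>lo)&(z<hi)&(np.hypot(x-c[0],y-c[1])<r); p=W[m][:,:2].astype(np.float32)
    print(nm,m.sum(),cv2.minAreaRect(p),cv2.minEnclosingCircle(p),z[m].max())
plan((.42,.30,.257),40)
E
```

```text
rim 645 ((0.6394990086555481, -0.09208349138498306), (0.1567242592573166, 0.15821851789951324), 77.68217468261719) ((0.641385555267334, -0.08894341439008713), 0.08219624310731888) 0.10202897484602719
lid 1085 ((0.4509866535663605, 0.04763565957546234), (0.1592315286397934, 0.16006046533584595), 58.39528274536133) ((0.4514734148979187, 0.04992677643895149), 0.08312750607728958) 0.029982511831889602
knob 97 ((0.4507940113544464, 0.046840596944093704), (0.01816590502858162, 0.07011517137289047), 3.8348968029022217) ((0.4472631514072418, 0.04660392180085182), 0.03516076132655144) 0.074337877580679
t 0.1 pos [0.1833 0.597  0.2567] az 72.94 F [-0.3 -0.5  0.4] M [ 0.01 -0.02 -0.  ] open 1.002 q [-1.24  0.69 -0.19  1.57  0.16  0.9  -0.22]
  shift [-1.0448e+00 -7.1490e-01  2.0000e-04] turn 0.0915 dist 0.38 tilt [-4.0e-04 -1.6e-03 -1.0e+00]
```

send_rows --rows "-0.1 -0.07 0 0.02;-0.2 -0.14 0 0.04;-0.3 -0.21 0 0.06;-0.4 -0.28 0 0.08;-0.5 -0.35 0 0.09;-0.6 -0.42 0 0.09;-0.7 -0.49 0 0.09;-0.8 -0.56 0 0.09;-0.9 -0.63 0 0.09;-0.98 -0.7 0 0.09" --jaw -1

```text
clock: 0.93
tool_pos: [0.4044, 0.3083, 0.2572]
eef_rot: [0.419, 0.908, -0.0, 0.0]
contact_force: [0.7, 0.3, -0.3]
opening: 1.002
finger_force: 0.0
```

```bash
python3 -c "
from h import *
plan((.451,.049,.257),4.5)"
```

```text
t 0.93 pos [0.4044 0.3083 0.2572] az 40.45 F [ 0.7  0.3 -0.3] M [-0.03 -0.01  0.01] open 1.002 q [-0.69  0.54 -0.08  1.92  0.06  0.69 -0.1 ]
  shift [-0.7584 -0.4427  0.0013] turn 0.0999 dist 0.263 tilt [ 5.e-04 -6.e-04 -1.e+00]
```

send_rows --rows "-0.1 -0.06 0 0.02;-0.2 -0.12 0 0.04;-0.3 -0.18 0 0.06;-0.4 -0.24 0 0.08;-0.5 -0.3 0 0.1;-0.6 -0.36 0 0.1;-0.7 -0.41 0 0.1;-0.758 -0.443 0 0.1;-0.758 -0.443 0 0.1;-0.758 -0.443 0 0.1"

```text
clock: 1.77
tool_pos: [0.4496, 0.0504, 0.2573]
eef_rot: [0.68, 0.734, -0.0, -0.0]
contact_force: [-0.1, 0.8, -0.3]
opening: 0.998
finger_force: 0.0
```

```bash
python3 -c "
from h import *
plan((.451,.049,.0615),4.5)"
```

```text
t 1.77 pos [0.4496 0.0504 0.2573] az 4.38 F [-0.1  0.8 -0.3] M [-0.1  -0.01  0.04] open 0.998 q [-0.26  0.47  0.07  2.07 -0.06  0.6  -0.08]
  shift [-0.0051  0.0047  0.6526] turn -0.0003 dist 0.196 tilt [-4.e-04  0.e+00 -1.e+00]
```

send_rows --rows "-0.005 0.004 0.12 0;-0.005 0.004 0.24 0;-0.005 0.004 0.36 0;-0.005 0.004 0.46 0;-0.005 0.004 0.54 0;-0.005 0.004 0.6 0;-0.005 0.004 0.63 0;-0.005 0.004 0.65 0;-0.005 0.004 0.65 0;-0.005 0.004 0.65 0"

```text
clock: 2.6
tool_pos: [0.4512, 0.0506, 0.0629]
eef_rot: [0.678, 0.735, 0.0, 0.0]
contact_force: [0.1, -0.0, -0.1]
opening: 1.003
finger_force: 0.0
```

```bash
python3 -c "
from h import *
plan((.451,.049,.0615),4.5)
p,d=eyes.snapshot('side');cv2.imwrite('pics/side1.png',cv2.resize(p[140:280,130:330,::-1],(800,560)))"
```

```text
t 2.6 pos [0.4512 0.0506 0.0629] az 4.59 F [ 0.1 -0.  -0.1] M [-0.06  0.03 -0.02] open 1.003 q [-0.22  0.86  0.01  2.21 -0.08  0.07 -0.05]
  shift [-0.0051 -0.001   0.0047] turn 0.0002 dist 0.002 tilt [ 7.e-04  5.e-04 -1.e+00]
```

View pics/side1.png

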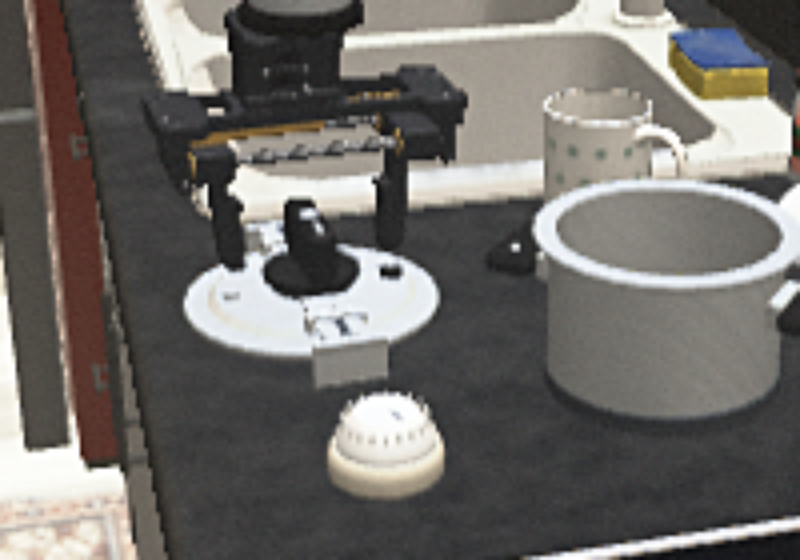

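The bar (crop ~(312,235)) sits between the fingers, which clear the lid. Closing.

send_rows --rows "0 0 0.004 0;0 0 0.004 0;0 0 0.004 0;0 0 0.004 0;0 0 0.004 0;0 0 0.004 0;0 0 0.004 0;0 0 0.004 0;0 0 0.004 0;0 0 0.004 0" --jaw 1 --force 55

```text
clock: 3.48
tool_pos: [0.4509, 0.0499, 0.0612]
eef_rot: [0.679, 0.735, -0.0, -0.0]
contact_force: [-0.2, -0.1, -0.4]
opening: 0.272
finger_force: 0.0
```

```bash
python3 -c "
from h import *
plan((.451,.049,.2),4.5)
print(sensors.get_state()['finger_force'])"
```

```text
t 3.48 pos [0.4509 0.0499 0.0612] az 4.54 F [-0.2 -0.1 -0.4] M [-0.11  0.12  0.01] open 0.272 q [-0.22  0.86  0.01  2.21 -0.08  0.07 -0.05]
  shift [-0.003   0.     -0.4628] turn 0.0001 dist 0.139 tilt [-1.e-04  1.e-04 -1.e+00]
0.0
```

Nearly closed; wait, then a small lift.

send_rows --rows "0 0 0 0;0 0 0 0;0 0 0 0;0 0 0 0;0 0 0 0"

```text
clock: 3.9
tool_pos: [0.4509, 0.0499, 0.0612]
eef_rot: [0.679, 0.734, 0.0, -0.0]
contact_force: [0.2, 0.5, -0.9]
opening: 0.224
finger_force: 55.0
```

send_rows --rows "0 0 -0.03 0;0 0 -0.08 0;0 0 -0.15 0;0 0 -0.22 0;0 0 -0.3 0;0 0 -0.38 0;0 0 -0.44 0;0 0 -0.48 0;0 0 -0.48 0;0 0 -0.48 0"

```text
clock: 4.73
tool_pos: [0.4506, 0.0499, 0.2056]
eef_rot: [0.678, 0.735, 0.0, 0.0]
contact_force: [0.4, -0.6, -5.3]
opening: 0.221
finger_force: 55.0
```

```bash
python3 - <<'E'
from h import *
plan((.6395,-.0885,.205),4.5)
p,d=eyes.snapshot('top');cv2.imwrite('pics/top1.png',cv2.resize(p[80:320,130:350,::-1],(550,600)))
p,d=eyes.snapshot('side');cv2.imwrite('pics/side2.png',cv2.resize(p[60:270,130:410,::-1],(800,600)))
E
```

```text
t 4.73 pos [0.4506 0.0499 0.2056] az 4.55 F [ 0.4 -0.6 -5.3] M [-0.07  0.11  0.01] open 0.221 q [-0.25  0.56  0.05  2.13 -0.07  0.45 -0.06]
  shift [-0.5098  0.5909  0.0021] turn 0.0001 dist 0.234 tilt [ 6.e-04  2.e-04 -1.e+00]
```

View pics/side2.png

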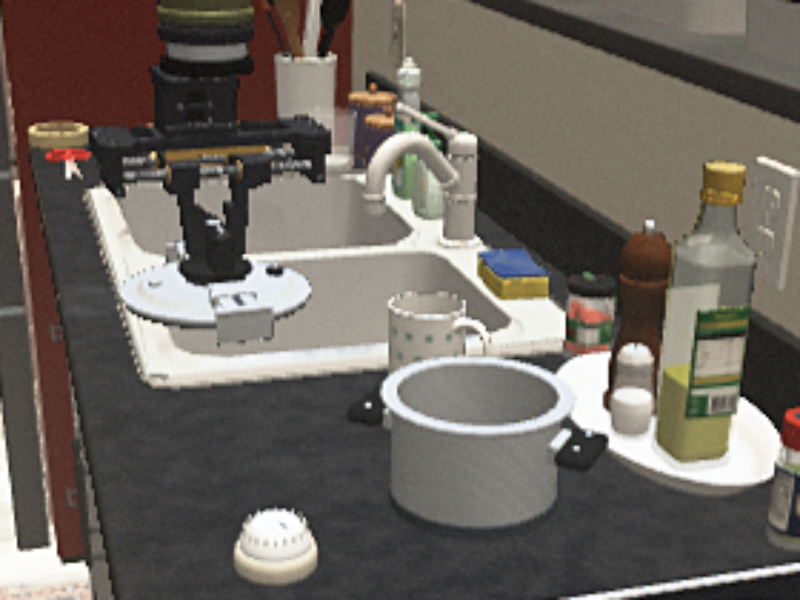

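send_rows --rows "-0.03 0.04 0 0;-0.09 0.11 0 0;-0.16 0.19 0 0;-0.24 0.28 0 0;-0.32 0.37 0 0;-0.4 0.46 0 0;-0.46 0.53 0 0;-0.5 0.58 0 0;-0.51 0.591 0 0;-0.51 0.591 0 0"

```text
clock: 5.67
tool_pos: [0.6393, -0.0898, 0.203]
eef_rot: [0.679, 0.734, -0.001, -0.001]
contact_force: [-0.7, -0.2, -4.5]
opening: 0.221
finger_force: 55.0
```

send_rows --rows "0 0 0 0;0 0 0.03 0;0 0 0.06 0;0 0 0.09 0;0 0 0.1 0;0 0 0.1 0"

```text
clock: 6.17
tool_pos: [0.6385, -0.0881, 0.1735]
eef_rot: [0.678, 0.735, -0.001, -0.001]
contact_force: [-0.8, 0.1, -4.8]
opening: 0.222
finger_force: 55.0
```

```bash
python3 - <<'E'
from h import *
plan((.6395,-.0886,.165),4.5)
p,d=eyes.snapshot('side');cv2.imwrite('pics/side3.png',cv2.resize(p[110:270,200:400,::-1],(750,600)))
np.save("s3.npy",d)
E
```

```text
t 6.17 pos [ 0.6385 -0.0881  0.1735] az 4.57 F [-0.8  0.1 -4.8] M [-0.09  0.09  0.03] open 0.222 q [ 0.05  0.81  0.03  1.58 -0.03  0.75  0.17]
  shift [-0.002   0.0034  0.0285] turn 0.0002 dist 0.009 tilt [-3.4e-03  5.0e-04 -1.0e+00]
```

View pics/side3.png

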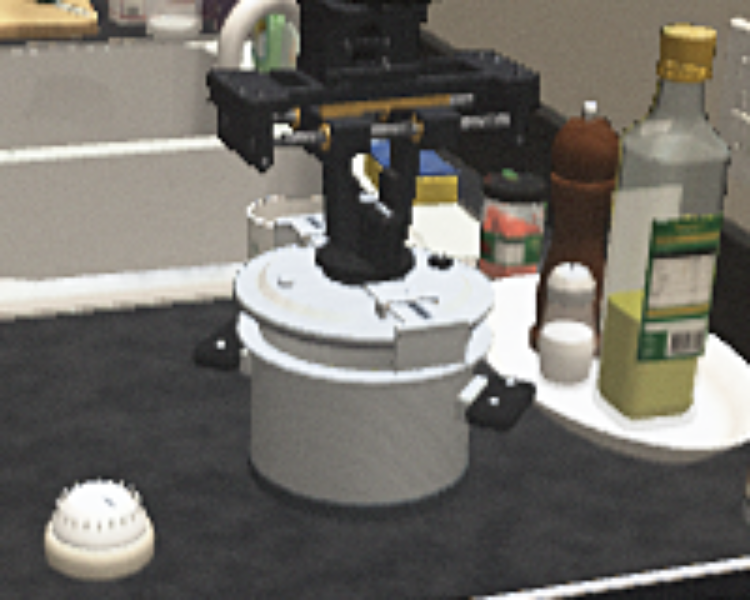

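Lid sits concentric above the pot (lid spans cols 237–493, flange 238–488). Lower it.

send_rows --rows "-0.002 0.003 0.015 0;-0.002 0.003 0.03 0;-0.002 0.003 0.045 0;-0.002 0.003 0.055 0;-0.002 0.003 0.06 0;-0.002 0.003 0.065 0;-0.002 0.003 0.065 0;-0.002 0.003 0.065 0"

```text
clock: 6.88
tool_pos: [0.6407, -0.0891, 0.1558]
eef_rot: [0.679, 0.735, 0.0, -0.0]
contact_force: [-0.6, -0.1, -4.4]
opening: 0.223
finger_force: 55.0
```

```bash
python3 -c "
from h import *
plan((.6395,-.0886,.1507),4.5)"
```

```text
t 6.88 pos [ 0.6407 -0.0891  0.1558] az 4.54 F [-0.6 -0.1 -4.4] M [-0.04  0.08 -0.01] open 0.223 q [ 0.05  0.84  0.03  1.59 -0.03  0.71  0.17]
  shift [ 0.002  -0.004   0.0171] turn 0.0001 dist 0.005 tilt [ 1.e-04  1.e-04 -1.e+00]
```

send_rows --rows "0.001 -0.002 0.005 0;0.001 -0.003 0.01 0;0.001 -0.003 0.015 0;0.001 -0.003 0.018 0;0.001 -0.003 0.021 0;0.001 -0.003 0.021 0;0.001 -0.003 0.021 0"

```text
clock: 7.47
tool_pos: [0.6408, -0.0891, 0.1513]
eef_rot: [0.679, 0.734, 0.001, 0.001]
contact_force: [-1.8, 0.9, 8.8]
opening: 0.223
finger_force: 55.0
```

```bash
python3 -c "
from h import *
plan((.6395,-.0886,.1507),4.5)"
```

```text
t 7.47 pos [ 0.6408 -0.0891  0.1513] az 4.53 F [-1.8  0.9  8.8] M [-0.07  0.59  0.05] open 0.223 q [ 0.05  0.84  0.03  1.59 -0.03  0.7   0.17]
  shift [ 0.0021 -0.0042  0.002 ] turn 0.0001 dist 0.002 tilt [ 2.8e-03 -3.0e-04 -1.0e+00]
```

send_rows --rows "0 0 0.004 0;0 0 0.008 0;0 0 0.012 0;0 0 0.012 0;0 0 0.012 0"

```text
clock: 7.88
tool_pos: [0.6409, -0.0892, 0.1506]
eef_rot: [0.679, 0.734, 0.001, 0.002]
contact_force: [-7.2, 1.3, 26.8]
opening: 0.216
finger_force: 55.0
```

```bash
python3 -c "
from h import *
plan((.6395,-.0886,.1507),4.5)"
```

```text
t 7.88 pos [ 0.6409 -0.0892  0.1506] az 4.51 F [-7.2  1.3 26.8] M [ 0.19  1.89 -0.  ] open 0.216 q [ 0.05  0.85  0.03  1.59 -0.03  0.7   0.17]
  shift [ 0.0022 -0.0044 -0.0002] turn 0.0 dist 0.001 tilt [ 3.9e-03 -3.0e-04 -1.0e+00]
```

send_rows --rows "0 -0.002 0 0.01;0 -0.003 0 0.025;0 -0.003 0 0.04;0 -0.003 0 0.055;0 -0.003 0 0.07;0 -0.003 0 0.085;0 -0.003 0 0.1;0 -0.003 0 0.1"

```text
clock: 8.55
tool_pos: [0.6403, -0.0891, 0.1506]
eef_rot: [0.873, 0.487, 0.002, 0.001]
contact_force: [-6.7, 1.3, 26.2]
opening: 0.222
finger_force: 55.0
```

```bash
python3 -c "
from h import *
plan((.64,-.0886,.1507),-64.3)"
```

```text
t 8.55 pos [ 0.6403 -0.0891  0.1506] az -31.69 F [-6.7  1.3 26.2] M [ 0.37  1.71 -0.  ] open 0.222 q [-0.04  0.86  0.2   1.6  -0.24  0.7  -0.28]
  shift [ 0.0009 -0.0015 -0.0003] turn 0.0906 dist 0.001 tilt [ 0.0045 -0.     -1.    ]
```

send_rows --rows "0 0 0 0.015;0 0 0 0.03;0 0 0 0.045;0 0 0 0.06;0 0 0 0.075;0 0 0 0.087;0 0 0 0.093;0 0 0 0.093;0 0 0 0.093"

```text
clock: 9.3
tool_pos: [0.64, -0.0888, 0.1506]
eef_rot: [0.976, 0.218, 0.002, 0.0]
contact_force: [-6.4, 2.7, 27.0]
opening: 0.223
finger_force: 55.0
```

```bash
python3 - <<'E'
from h import *
plan((.64,-.0886,.1507),-64.3)
p,d=eyes.snapshot('side');cv2.imwrite('pics/side4.png',cv2.resize(p[110:270,200:400,::-1],(750,600)))
E
```

```text
t 9.3 pos [ 0.64   -0.0888  0.1506] az -64.86 F [-6.4  2.7 27. ] M [0.56 1.83 0.28] open 0.223 q [-0.12  0.88  0.36  1.61 -0.42  0.73 -0.69]
  shift [ 0.0002 -0.0006 -0.0002] turn -0.0015 dist 0.0 tilt [ 4.e-03  9.e-04 -1.e+00]
```

View pics/side4.png

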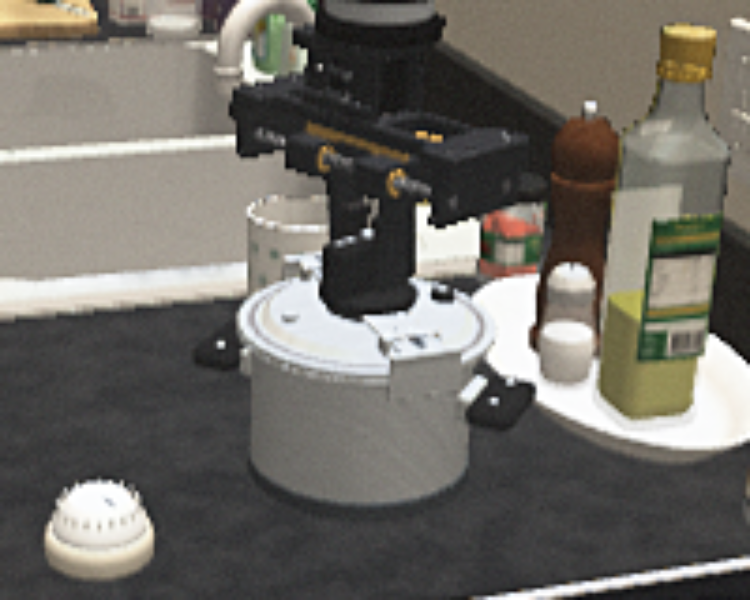

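Lid flush, its jaw drawn in at (425,370), its yaw unchanged, and the stop torque is felt. Ease the press, release, retreat.

send_rows --rows "0 0 -0.006 0;0 0 -0.012 0;0 0 -0.012 0;0 0 -0.012 0"

```text
clock: 9.68
tool_pos: [0.64, -0.0888, 0.1514]
eef_rot: [0.976, 0.218, 0.002, 0.0]
contact_force: [-1.9, 0.3, 8.3]
opening: 0.222
finger_force: 55.0
```

send_rows --rows "0 0 0 0;0 0 0 0;0 0 0 0;0 0 0 0;0 0 0 0;0 0 0 0;0 0 0 0;0 0 0 0;0 0 0 0;0 0 0 0" --jaw -1

```text
clock: 10.52
tool_pos: [0.6389, -0.089, 0.1494]
eef_rot: [0.976, 0.217, 0.0, -0.0]
contact_force: [-0.8, 0.1, 0.4]
opening: 0.949
finger_force: 0.0
```

send_rows --rows "0 0 -0.03 0;0 0 -0.1 0;0 0 -0.18 0;0 0 -0.26 0;0 0 -0.34 0;0 0 -0.4 0;0 0 -0.45 0;0 0 -0.45 0;0 0 -0.45 0"

```text
clock: 11.27
tool_pos: [0.6392, -0.0891, 0.2853]
eef_rot: [0.976, 0.217, 0.001, 0.0]
contact_force: [0.2, 0.5, -1.0]
opening: 1.002
finger_force: 0.0
```

```bash
python3 - <<'E'
from h import *
plan((.45,.2,.3),-64.3)
p,d=eyes.snapshot('side');cv2.imwrite('pics/side5.png',cv2.resize(p[110:270,200:400,::-1],(750,600)))
W=cloud("side",d);x,y,z=W[...,0],W[...,1],W[...,2]
m=(z>.15)&(z<.18)&(np.hypot(x-.64,y+.09)<.045)
print("knob",m.sum(),np.percentile(z[m],[50,95]),cv2.minAreaRect(W[m][:,:2].astype(np.float32)))
E
```

```text
t 11.27 pos [ 0.6392 -0.0891  0.2853] az -64.94 F [ 0.2  0.5 -1. ] M [-0.04  0.16  0.01] open 1.002 q [-0.16  0.72  0.45  1.49 -0.35  1.01 -0.76]
  shift [-0.163  -1.14   -0.0502] turn -0.0018 dist 0.346 tilt [ 1.9e-03 -1.0e-04 -1.0e+00]
knob 200 [0.15960838 0.16400932] ((0.6398597955703735, -0.09310945868492126), (0.07024437934160233, 0.020486120134592056), 23.12775421142578)
```

View pics/side5.png

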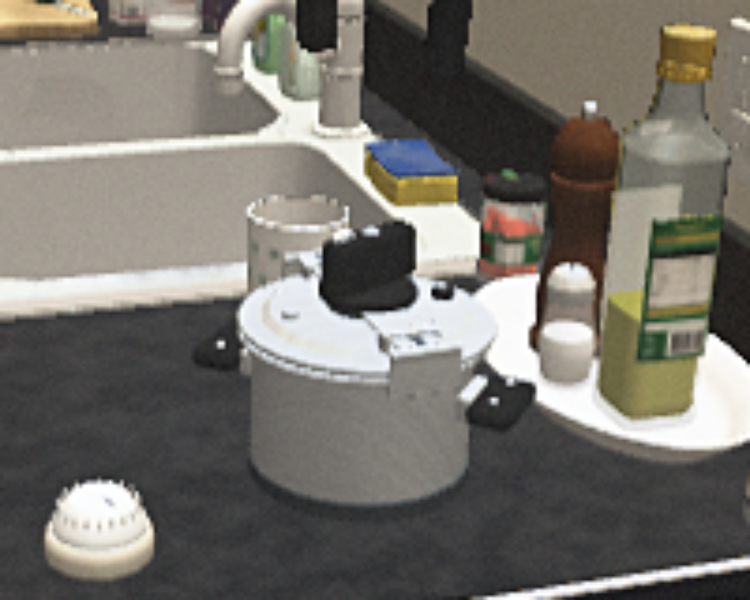

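Knob is at 23° (from about 94°, so about 1.2 rad turned) and stays there; the lid is flush and clamped with the jaw under the flange (425,370), and pot, timer and mug are unmoved.

```bash
python3 -c "
from plant import finish_job
print(finish_job())"
```

```text
the job is handed in; nothing more can be done
None
```

The pressure cooker is closed: the lid was pressed home, the knob turned about 1.2 rad clockwise and stayed locked after release, and the job was handed in at about 11 s with the pot, mug and timer seen in place; the spoon, well clear of the arm's path, was not re-checked.

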